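# Snap the cover onto the prism cell and keep it pressed

## Task

Pick up the brass-framed cover from the cork mat by its white porcelain grip, pinching gently because the porcelain breaks when squeezed with more than 25 N, and carry it to the grey prism cell. Press it down between the guides until both spring clips snap over its edge and the force suddenly drops, then keep pressing so that the rubber gasket stays well squeezed (about 10 N or a little more), and finish like that: the program ends with the gripper still on the cover and still pressing it down. Leave everything else on the bench where it is.

Things in the scene. Friction and masses are not known exactly. Their poses are not given: they have to be found in the camera images.
- cover: Loose clip-on cover, 0.1 to 0.2 kg: brass-framed clear plate 80 (x) x 66 (y) x 10 mm (x ends taper to 73 mm below) with a white porcelain grip on its middle, a bar 44 (x) x 14 (y) mm, 30 mm high (top 40 mm above the underside). Origin: centre of the underside, z up. Starts flat on the mat, underside 5 mm above the bench. Pinch the grip across y from above. The same after half a turn.
- grip (a point): Centre of the cover's porcelain grip, 30 mm above the cover's underside (20 mm above the plate's top face, 10 mm below the grip's top). Fingertips low on the grip can also push on the plate. The porcelain breaks if the fingers' forces on it add up to more than 50 N, that is 25 N from each of two.
- mat: Fixed cork mat 130 x 110 x 5 mm on which the cover starts. Origin: centre of its underside, on the bench.
- cell: Fixed grey prism cell, base 130 (x) x 100 (y) x 16 mm, a small green glass prism in its middle, spring clips at its x ends, guides at its y sides. Origin: centre of its underside, on the bench, z up. The cover goes on centred over the origin, its x along the cell's x, either way round.
- seat (a point): Point at the cell's centre, 26 mm above the bench, at the height of the brass hard stops. While going down, the cover's underside meets the clip noses at about 16 to 22 mm above this point; the push then rises to about 10 to 18 N and drops suddenly at about 6 mm above it (snapped). Pressed home: underside 0 to 3.5 mm above it.
- gasket (a joint): Squeeze of the rubber gasket ring under the cover (m): 0 free (its top 34 mm above the bench), 0.008 when the cover reaches the hard stops. It pushes up with 2 N per mm of squeeze, that is 16 N at 0.008. A snapped cover that nobody presses rests at about 0.003; pressed well means more than 0.0045.
- clip_front (a joint): Outward shift of the steel spring clip at the cell's -x end (m): 0 at rest, its nose then reaching 3.5 mm over the edge of a centred cover; about 0.0035 while the cover's edge pushes past the nose; back to 0 when snapped. A sloping ramp on top leads the cover in.
- clip_back (a joint): The same for the spring clip at the cell's +x end.
- reflector: Bystander: copper bowl-shaped lamp reflector, 130 mm across, 55 mm high, far side of the bench. Origin: centre of its underside.
- mallet: Bystander: wooden mallet lying at the left, head 70 x 100 x 60 mm, handle 200 mm. Origin: under the centre of the head; the handle points to its -x.
- palette: Bystander: white porcelain spotting palette with six wells, 90 x 150 x 12 mm, far side of the bench. Origin: centre of its underside.
- bottle: Bystander: white bottle with a blue cap, 48 mm across, 100 mm high, far right of the bench. Origin: centre of its underside.
- cabinet: Bystander, fixed: dark wooden cabinet with a sliding glass door, 340 x 170 x 200 mm, at the right side of the bench. Origin: centre of its underside.
- prism_a: Bystander: green glass prism block, 80 mm high, inside the cabinet. Origin: centre of its underside.
- prism_b: Bystander: a second green glass prism block, 80 mm high, inside the cabinet. Origin: centre of its underside.
- guide_top (a point): Point at the cell's centre, 54 mm above the bench, level with the tops of the flared lead-ins of the two guides. The guides stand along the cell's y sides, inner faces 72 mm apart for the 66 mm wide cover, straight up to 46 mm above the bench.

How it is judged:
By the outcome, as a careful person would: the job done as asked, in the order asked, and still so for the second after the job is handed in, while the arm keeps its last pose, push and grip.
It also fails if it takes over 58 s, if anything falls off the work surface, if the arm or the gripper's body presses on something with over 40 N, if the wrist force passes 120 N, or if a joint passes its speed limit or range.

## Robot

A 7-joint arm with a two-finger parallel gripper is mounted at the origin on the work surface. World frame = base frame: x ahead of the robot, y to its left, z up, the work surface at z = 0. Lengths are in m, angles in rad, forces in N, time in s.
With the tool pointing down it reaches from about 0.35 to 0.9 m from the base axis. Payload 19.9 kg.
Tool frame: the origin (TCP) lies at the very end of the fingers, on their centre line; the grasp point (between the pads) lies 19 mm behind it; z points along the fingers, y is the line along which they close (so a half turn about z gives the same grasp; the last joint's range is limited). The gripper opens to 85 mm and grips with 20 to 120 N. Pads are 22 mm wide; open, the fingers measure 114 mm over their backs; the gripper's body (76 mm by 85 mm) begins 54 mm behind the grasp point. The pads swing forward as they close: fully open they stand 13 mm farther back than shut.
Start: joints at [1.238, 0.417, -0.01, 1.614, 0.005, 1.111, -0.053], TCP at [0.18, -0.599, 0.231] pointing down, gripper open.
Joint ranges: [-2.81, 2.81], [-0.39, 2.02], [-1.27, 1.25], [0.06, 2.57], [-1.19, 4.33], [0.19, 2], [-2.82, 2.82]. Speed limits (rad/s): [1.89, 1.89, 2.39, 2.39, 3.01, 3.01, 3.01].

## Interface

Orientations are given as a unit quaternion [x, y, z, w].
In Python, from cell import * gives the robot as it stands.
- The arm moves only by the tool servo_tool, never from a script. Its argument "targets" is a list of rows, each a list of 3 entries, a list of its own where there are three numbers: the opening, from -1 (shut) to 1 (fully open), then the shift along the world's x, y, z in m, then the turn about the world's z in degrees. A call has 1 to 10 rows; each row shifts and turns the commanded pose from where the row before left it; what a row does not reach is not made up. A row lasts 1/10 s, in which the tool goes at most 50 mm and 8.59 degrees, less where a joint would pass 70% of its speed; a pose out of reach is approached as far as the arm can. A call with a gripper value outside its range is refused whole. The fingers move at their own pace and stop on an object; "squeeze" is the grip in N (left out, the last holds). Time passes only in rows, so rows that do not move let the fingers close. It gives the time, the measured TCP pose, the force, the opening and the grip force at its end, in the units of the state.
- sense(): the state, without advancing time (a new reading comes with each control period).
- grab_frame(name): name is "side" or "top" or "wrist"; returns a dict with "frame" (480x640x3 uint8, red, green, blue), "vertical_fov" (degrees; the focal length in pixels is half the picture's height over the tangent of half this angle, whatever the lens; pixels are square), "cx", "cy" (the principal point, pixels), "dist_coeffs" ([k1, k2, p1, p2, k3] as OpenCV has them; the pictures are not rectified), "pose" (4x4, takes a point from camera to world coordinates); the wrist camera has in their place "tool_from_camera" (4x4, takes a point from camera to tool coordinates, whose origin is the TCP and whose axes are the flange's). Camera axes: x right, y up, looking along -z (the intrinsics and any distortion apply to the point x, -y, -z); pixel columns grow to the right and rows downward; lengths in m; the calibration is good to about 2 mm. A picture is of the moment at which its call begins: read the wrist's pose just before it. There is no depth.
- job_done(): hands the job in; it is judged then, once.
Trained networks look in a picture, given as the dict that the camera call returned (one of the last four; its "shot" number tells which), for a name from the list of things; names that differ only in an ending like _2 or _b are one class to them, and where a whole thing is asked for, a point or a joint stands for the part that bears it (a point fixed in the world has none). Each returns a list of dicts, best first, with "score" (0 to 1); they miss things now and then, are a little off and sometimes report something else, mostly with a low value. They report only what shows in the picture. A call takes as long as a camera call.
- masks_of(picture, query): "pixels" (480x640 bool, what is visible of it) and "uv" ([column, row] in pixels, amid what is visible of it).
The state is a dict: "time": time; "qpos": joint angles; "qvel": joint speeds; "joint_torque": joint torques, N m; "eef_pos": TCP position; "ee_rot": TCP orientation; "force": force on the tool from outside, world axes, zero at the start; "wrist_torque": the same for the moment, N m; "grip_width": finger opening in m; "finger_force": force on a finger pad.
Only numpy, scipy, OpenCV 4.12 (cv2) and the standard library are available. Lean on these libraries where they do the work, as an engineer would, in place of code of your own. Each camera call takes 0.05 s, during which the arm holds its last target. There are 200 camera calls.

## Working session

There is one attempt and no reset: what is moved stays moved. The work goes in short steps, Python scripts to look and compute and a tool call to move; the robot and the scene stay as the last step left them, time stands still between calls to the robot, and variables do not carry over. Pictures are saved under pics/ and viewed, at most 10 in all, crops included, and the job is handed in when it is done.

Besides the shell and the picture viewer there is one more tool, called as name(argument=value, ...) on one line, values as JSON. servo_tool: Moves the arm, as the interface text tells. Its arguments: {"type":"object","properties":{"targets":{"type":"array","items":{"type":"array"}},"squeeze":{"type":"number"}},"required":["targets"]}

```bash
mkdir -p pics; cat > h.py <<'E'
import numpy as np, cv2
from cell import *
def K(p):
    h,w=p["frame"].shape[:2]; f=h/2/np.tan(np.radians(p["vertical_fov"])/2)
    return np.array([[f,0,p["cx"]],[0,f,p["cy"]],[0,0,1.]]), np.array(p["dist_coeffs"],float)
def pix2plane(p,uv,z,T=None):
    T=np.array(p["pose"]) if T is None else T
    k,d=K(p); n=cv2.undistortPoints(np.array(uv,float).reshape(-1,1,2),k,d).reshape(-1,2)
    r=np.c_[n[:,0],-n[:,1],-np.ones(len(n))]@T[:3,:3].T
    o=T[:3,3]; return o+r*((z-o[2])/r[:,2])[:,None]
def rect(m):
    c=max(cv2.findContours(m.astype(np.uint8),cv2.RETR_EXTERNAL,cv2.CHAIN_APPROX_NONE)[0],key=cv2.contourArea)
    return c.reshape(-1,2)
def save(p,n): cv2.imwrite("pics/"+n,cv2.cvtColor(p["frame"],cv2.COLOR_RGB2BGR))
E
python3 - <<'E'
from h import *
s=sense(); print(s["time"],s["eef_pos"],s["ee_rot"],s["force"],s["grip_width"])
for c in("top","side"):
    p=grab_frame(c); save(p,c+".png"); print(c,np.array(p["pose"]).round(3).tolist(),p["vertical_fov"])
    for q,z in(("cover",.015),("mat",.005),("cell",.016),("grip",.045)):
        for r in masks_of(p,q)[:2]:
            P=pix2plane(p,rect(r["pixels"]),z)[:,:2]
            print(q,round(r["score"],2),np.round(r["uv"]),r["pixels"].sum(),pix2plane(p,r["uv"],z)[0].round(3),cv2.minAreaRect((P*1000).astype(np.float32)))
E
```

```text
0.0 [ 0.17964401 -0.5982608   0.23064819] [ 9.89380073e-01  1.45350179e-01 -1.48370647e-04 -6.11823803e-04] [-0.17206448  0.17474009  0.6455437 ] 0.08533535618423718
top [[-0.001, 0.997, -0.076, 0.491], [-1.0, -0.002, -0.013, -0.046], [-0.014, 0.076, 0.997, 1.381], [0.0, 0.0, 0.0, 1.0]] 53.72146330186318
cover 0.61 [232. 290.] 632 [0.459 0.201 0.015] ((459.672119140625, 191.66696166992188), (67.19068145751953, 79.68634796142578), 76.53608703613281)
mat 0.88 [236. 277.] 1098 [0.497 0.19  0.005] ((465.1076965332031, 193.71568298339844), (112.36116027832031, 130.9092559814453), 73.18185424804688)
mat 0.19 [215. 188.] 1600 [0.759 0.254 0.005] ((758.1739501953125, 258.13592529296875), (131.58154296875, 130.16085815429688), 0.6166281700134277)
cell 0.57 [339. 264.] 1595 [ 0.534 -0.108  0.016] ((537.8597412109375, -111.0020980834961), (102.69105529785156, 134.5153045654297), 70.00676727294922)
grip 0.97 [236. 292.] 657 [0.453 0.184 0.045] ((460.2025451660156, 185.76840209960938), (66.26820373535156, 78.6309585571289), 77.91018676757812)
side [[-0.987, 0.076, -0.139, 0.416], [-0.157, -0.566, 0.809, 0.934], [-0.017, 0.821, 0.571, 0.731], [0.0, 0.0, 0.0, 1.0]] 54.87310254637247
cover 0.82 [360. 321.] 925 [0.457 0.195 0.015] ((459.5155029296875, 191.30831909179688), (80.80668640136719, 80.81887817382812), 77.14054870605469)
cover 0.15 [353. 236.] 78 [ 0.504 -0.137  0.015] ((498.3526611328125, -131.49627685546875), (16.72083854675293, 65.11320495605469), 5.129164695739746)
mat 0.9 [350. 330.] 1210 [0.477 0.215 0.005] ((464.47076416015625, 193.50311279296875), (116.43680572509766, 132.27322387695312), 73.53907012939453)
mat 0.44 [347. 231.] 65 [ 0.525 -0.178  0.005] ((537.1524658203125, -160.53399658203125), (47.11571502685547, 51.02246856689453), 65.61650085449219)
cell 0.75 [343. 238.] 1444 [ 0.532 -0.121  0.016] ((532.6734008789062, -128.28240966796875), (163.68894958496094, 153.22967529296875), 67.30724334716797)
```

```bash
python3 - <<'E'
import cv2,numpy as np
t=cv2.imread("pics/top.png");s=cv2.imread("pics/side.png")
a=cv2.resize(t[210:330,190:400],None,fx=3.5,fy=3.5,interpolation=2)[:,:735]
cv2.imwrite("pics/c1.png",a)
E
```

```text
(no output)
```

View pics/side.png

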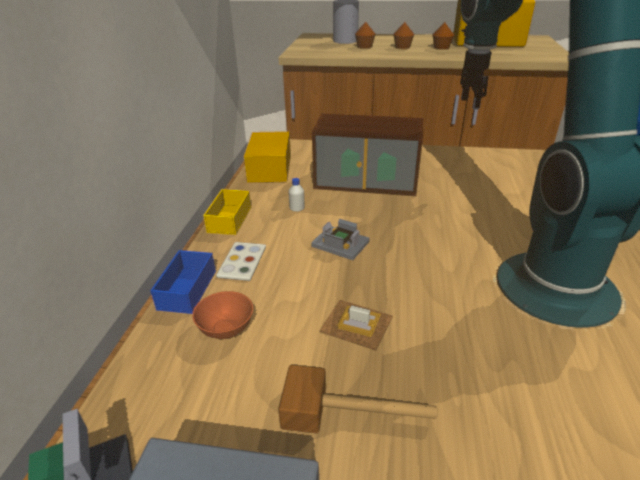

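View pics/c1.png

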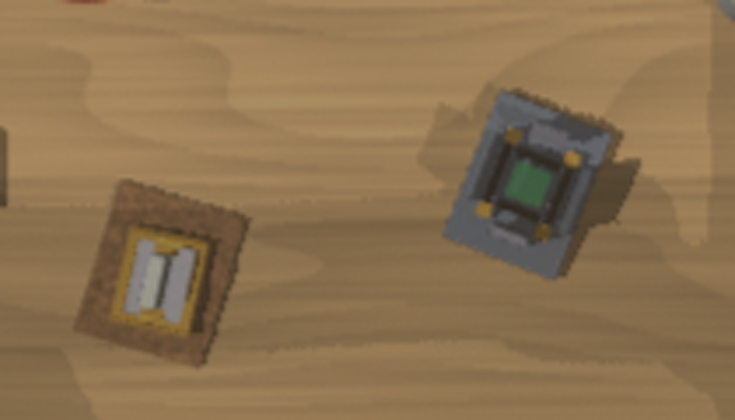

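Side view: cover on the mat at (360,320), cell at (343,240), cabinet at (368,155). Top crop: the cover's grip runs roughly along world x, and the cell is tilted a bit more. The network positions match. I'll raise the arm and go over the cell to look with the wrist camera.

servo_tool(targets=[[1,[0,0,0.05],0],[1,[0,0,0.05],0],[1,[0.02,0.035,0.02],0],[1,[0.03,0.04,0],-4],[1,[0.03,0.04,0],-4],[1,[0.03,0.04,0],-5],[1,[0.03,0.04,0],-5],[1,[0.03,0.04,0],-5],[1,[0.03,0.04,0],-5],[1,[0.03,0.04,0],-5]], squeeze=20)

```text
time: 1.5
eef_pos: [0.4106, -0.2817, 0.3516]
ee_rot: [0.99, -0.143, 0.0, 0.0]
force: [2.1, -0.7, 0.4]
grip_width: 0.0854
finger_force: 0.0
```

servo_tool(targets=[[1,[0.03,0.04,0],0],[1,[0.03,0.04,0],0],[1,[0.01,0.04,0],0],[1,[0,0.04,0],0],[1,[0,0,0],0],[1,[0,0,0],0]])

```text
time: 2.1
eef_pos: [0.4799, -0.123, 0.3515]
ee_rot: [0.99, -0.141, 0.0, 0.0]
force: [0.3, 0.3, 0.1]
grip_width: 0.0854
finger_force: 0.0
```

```bash
cat >> h.py <<'E'
from scipy.spatial.transform import Rotation as R
def wrist():
    s=sense(); p=grab_frame("wrist"); T=np.eye(4); T[:3,:3]=R.from_quat(s["ee_rot"]).as_matrix(); T[:3,3]=s["eef_pos"]
    return p, T@np.array(p["tool_from_camera"]), s
def proj(p,T,X):
    c=(np.asarray(X)-T[:3,3])@T[:3,:3]; k,d=K(p)
    return cv2.projectPoints((c*[1,-1,-1]).reshape(-1,1,3),np.zeros(3),np.zeros(3),k,d)[0].reshape(-1,2)
E
python3 - <<'E'
from h import *
p,T,s=wrist(); save(p,"w1.png"); print(s["time"],s["eef_pos"],s["qpos"],T.round(3).tolist(),p["vertical_fov"])
for q,z in (("cell",.016),("cover",.015)):
  for r in masks_of(p,q)[:1]:
    P=pix2plane(p,rect(r["pixels"]),z,T)[:,:2]
    print(q,r["score"],r["uv"],cv2.minAreaRect((P*1000).astype(np.float32)))
E
```

```text
2.1 [ 0.47986123 -0.1230046   0.35148949] [ 0.53696261  0.10029551 -0.37554145  1.75459013  0.03842337  1.29342177
 -1.70084043] [[-0.279, 0.915, 0.29, 0.555], [-0.96, -0.266, -0.083, -0.144], [0.001, -0.302, 0.953, 0.494], [0.0, 0.0, 0.0, 1.0]] 69.02962155203102
cell 0.75 [302.0, 143.9] ((537.85400390625, -112.0827407836914), (99.81901550292969, 129.8988800048828), 67.9264144897461)
cover 0.87 [122.2, 257.1] ((459.7038879394531, 187.71676635742188), (73.1770248413086, 79.72846984863281), 78.76567077636719)
```

View pics/w1.png

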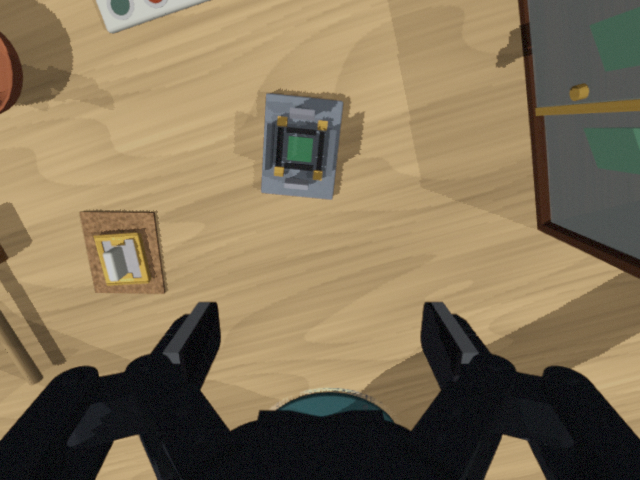

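Wrist view: cell at (302,145) sitting upright in the picture, cover at (122,257). The measured cell outline is 99.8 x 129.9 mm, as it should be. One closer look at the cell, then the cover.

servo_tool(targets=[[1,[0.015,0.003,-0.03],-3],[1,[0.015,0.003,-0.04],-3],[1,[0.01,0.002,-0.04],0],[1,[0,0,-0.02],0],[1,[0,0,0],0],[1,[0,0,0],0]])

```text
time: 2.85
eef_pos: [0.5199, -0.1163, 0.222]
ee_rot: [0.981, -0.194, 0.0, -0.0]
force: [1.0, 0.2, 1.5]
grip_width: 0.0859
finger_force: 0.0
```

```bash
python3 - <<'E'
from h import *
p,T,s=wrist(); save(p,"w2.png"); print(s["time"],s["eef_pos"],R.from_quat(s["ee_rot"]).as_matrix()[:,0])
for q,z in (("cell",.016),("cell",0)):
  for r in masks_of(p,q)[:1]:
    P=pix2plane(p,rect(r["pixels"]),z,T)[:,:2]
    print(q,r["score"],r["uv"],cv2.minAreaRect((P*1000).astype(np.float32)))
    np.save("cellmask.npy",r["pixels"])
E
```

```text
2.85 [ 0.5199411  -0.11628276  0.22195172] [ 9.24931952e-01 -3.80132701e-01  1.20316558e-04]
cell 0.98 [309.8, 188.6] ((537.8433227539062, -111.88424682617188), (99.59596252441406, 129.15675354003906), 68.02079772949219)
cell 0.98 [309.8, 188.6] ((535.326416015625, -110.3521499633789), (104.17138671875, 135.09022521972656), 68.02079772949219)
```

View pics/w2.png

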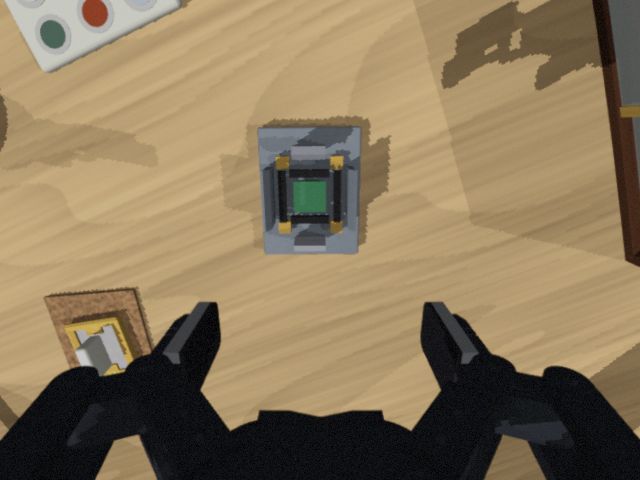

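servo_tool(targets=[[1,[0,0.04,0],3],[1,[-0.01,0.045,0],3],[1,[-0.015,0.045,0],2],[1,[-0.015,0.045,0],0],[1,[-0.015,0.045,0],0],[1,[-0.015,0.045,0],0],[1,[-0.01,0.035,0],0],[1,[0,0,0],0],[1,[0,0,0],0]])

```text
time: 3.9
eef_pos: [0.44, 0.1849, 0.2222]
ee_rot: [0.992, -0.124, 0.001, -0.0]
force: [0.5, -0.7, 0.8]
grip_width: 0.0852
finger_force: 0.0
```

```bash
python3 - <<'E'
from h import *
p,T,s=wrist(); save(p,"w3.png"); print(s["time"],s["eef_pos"],R.from_quat(s["ee_rot"]).as_matrix()[:,0])
for q,z in (("cover",.015),("mat",.005),("grip",.045)):
  for r in masks_of(p,q)[:1]:
    P=pix2plane(p,rect(r["pixels"]),z,T)[:,:2]
    print(q,r["score"],r["uv"],cv2.minAreaRect((P*1000).astype(np.float32)))
E
```

```text
3.9 [0.44004493 0.18487266 0.22218731] [ 0.96940786 -0.24545048  0.00157062]
cover 0.89 [311.8, 188.6] ((460.2470703125, 190.85523986816406), (66.27232360839844, 79.55521392822266), 76.91546630859375)
mat 0.6 [305.0, 149.7] ((465.3421936035156, 191.896484375), (109.98760986328125, 130.339599609375), 73.07792663574219)
grip 0.91 [311.4, 187.1] ((464.7226257324219, 188.92308044433594), (60.08407974243164, 73.22000122070312), 77.7894058227539)
```

View pics/w3.png

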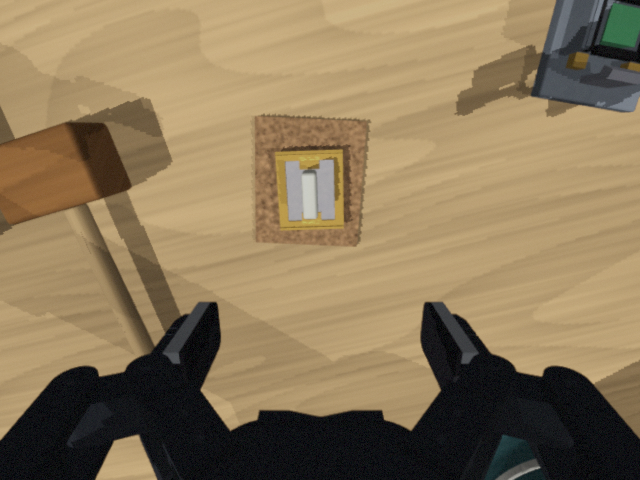

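Views agree: cell at (310,190) in w2 gives centre (0.5378, -0.1119), x axis at -22.0°. Cover at (310,190) in w3 gives (0.4602, 0.1909) at -13.1°, size 79.6 x 66.3 mm. Now descending on the grip.

servo_tool(targets=[[1,[0.01,0.003,-0.03],1.1],[1,[0.01,0.003,-0.04],0],[1,[0,0,-0.04],0],[1,[0,0,-0.04],0],[1,[0,0,-0.03],0],[1,[0,0,-0.02],0],[1,[0,0,-0.003],0],[1,[0,0,0],0],[1,[0,0,0],0]], squeeze=20)

```text
time: 5.0
eef_pos: [0.4606, 0.1904, 0.0194]
ee_rot: [0.993, -0.115, 0.001, -0.0]
force: [-0.0, -0.5, 0.1]
grip_width: 0.0853
finger_force: 0.0
```

servo_tool(targets=[[-0.2,[0,0,0],0],[-0.2,[0,0,0],0],[-0.2,[0,0,0],0],[-0.5,[0,0,0],0],[-0.5,[0,0,0],0],[-0.5,[0,0,0],0]])

```text
time: 5.6
eef_pos: [0.4598, 0.1904, 0.0183]
ee_rot: [0.993, -0.115, -0.0, -0.0]
force: [-0.6, 0.1, -0.2]
grip_width: 0.0213
finger_force: 0.0
```

servo_tool(targets=[[-0.65,[0,0,0],0],[-0.7,[0,0,0],0],[-1,[0,0,0],0],[-1,[0,0,0],0],[-1,[0,0,0],0],[-1,[0,0,0],0],[-1,[0,0,0],0]], squeeze=20)

```text
time: 6.3
eef_pos: [0.4598, 0.1905, 0.0183]
ee_rot: [0.993, -0.115, 0.0, -0.0]
force: [-0.2, 0.2, 3.6]
grip_width: 0.0137
finger_force: 20.0
```

servo_tool(targets=[[-1,[0,0,0.01],0],[-1,[0,0,0.02],0],[-1,[0,0,0.03],0],[-1,[0,0,0.03],0],[-1,[0,0,0.01],0],[-1,[0,0,0],0]])

```text
time: 6.9
eef_pos: [0.4605, 0.1904, 0.1195]
ee_rot: [0.993, -0.115, 0.001, -0.0]
force: [0.0, 0.2, -1.4]
grip_width: 0.014
finger_force: 19.7
```

```bash
python3 - <<'E'
from h import *
p,T,s=wrist(); save(p,"w4.png"); print(s["time"],s["eef_pos"],s["force"],s["finger_force"],s["grip_width"],R.from_quat(s["ee_rot"]).as_matrix()[:,0])
for q in ("cover","grip"):
  for r in masks_of(p,q)[:1]:
    z=s["eef_pos"][2]-.003
    P=pix2plane(p,rect(r["pixels"]),z,T)[:,:2]
    print(q,r["score"],r["uv"],cv2.minAreaRect((P*1000).astype(np.float32)))
E
```

```text
6.9 [0.46045049 0.19041935 0.11954629] [ 0.01260009  0.21362942 -1.40844183] 19.711137413978577 0.013958939450638225 [ 0.97355394 -0.22844654  0.0022165 ]
cover 0.73 [321.3, 273.6] ((457.9975891113281, 191.365234375), (65.93338012695312, 85.23851776123047), 77.29904174804688)
grip 0.8 [322.7, 273.4] ((458.0073547363281, 191.28900146484375), (65.89207458496094, 85.1961669921875), 77.5473403930664)
```

View pics/w4.png

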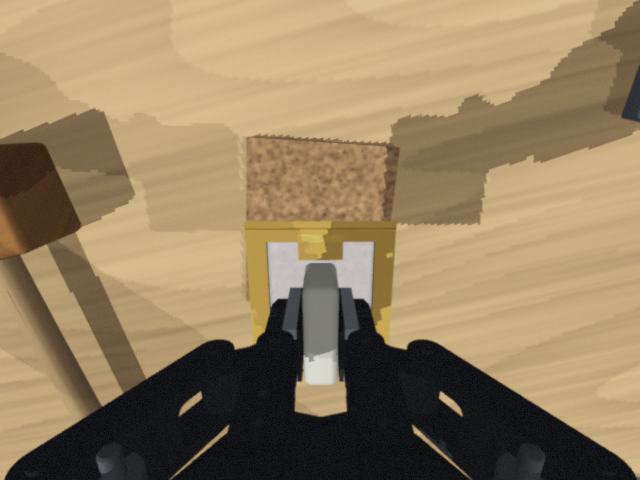

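Cover held straight and level: its far edge at row ~225, cols 247–395; grip between the pads. I check the cover's offset along the tool x from that edge, then carry.

servo_tool(targets=[[-1,[0.005,-0.02,0],-1],[-1,[0.01,-0.035,0],-2],[-1,[0.01,-0.04,0],-2],[-1,[0.01,-0.04,0],-2],[-1,[0.01,-0.04,0],-1.8],[-1,[0.01,-0.04,0],0],[-1,[0.01,-0.04,0],0],[-1,[0.01,-0.035,0],0],[-1,[0.002,-0.013,0],0],[-1,[0,0,0],0]])

```text
time: 8.05
eef_pos: [0.5362, -0.1144, 0.1168]
ee_rot: [0.981, -0.192, -0.001, 0.0]
force: [0.1, 0.6, -1.4]
grip_width: 0.0135
finger_force: 19.7
```

```bash
python3 - <<'E'
from h import *
p,T,s=wrist(); save(p,"w5.png"); q=s["eef_pos"]; Rm=R.from_quat(s["ee_rot"]).as_matrix()
print(s["time"],q,s["force"],s["finger_force"],s["grip_width"],np.degrees(np.arctan2(Rm[1,0],Rm[0,0])),Rm[2])
uv=[[247,222],[395,222],[247,229],[395,229]]
for z in(-.003,-.013): print(z,((pix2plane(p,uv,q[2]+z,T)-q)@Rm).round(4).tolist())
print(masks_of(p,"cell")[0]["score"])
# predicted cell pose drawn for check: base top corners, given estimate
a=np.radians(-22); C=np.array([[np.cos(a),-np.sin(a)],[np.sin(a),np.cos(a)]])
X=np.c_[np.array([[65,50],[65,-50],[-65,-50],[-65,50]])/1000@C.T+[.5378,-.1119],np.full(4,.016)]
f=p["frame"].copy(); cv2.polylines(f,[proj(p,T,X).round().astype(int)],True,(255,0,0),1)
p["frame"]=f; save(p,"w5.png")
E
```

```text
8.05 [ 0.53619304 -0.11440043  0.11680662] [ 0.10819953  0.59306042 -1.38969274] 19.704410433769226 0.013531368603306844 -22.14610492905441 [-2.03799220e-03  5.39353316e-04 -9.99997778e-01]
-0.003 [[0.0395, -0.0323, 0.0029], [0.0395, 0.0315, 0.0029], [0.0364, -0.0325, 0.0029], [0.0364, 0.0317, 0.0029]]
-0.013 [[0.0368, -0.0345, 0.0129], [0.0369, 0.0337, 0.0129], [0.0335, -0.0347, 0.0129], [0.0335, 0.0339, 0.013]]
0.75
```

View pics/w5.png

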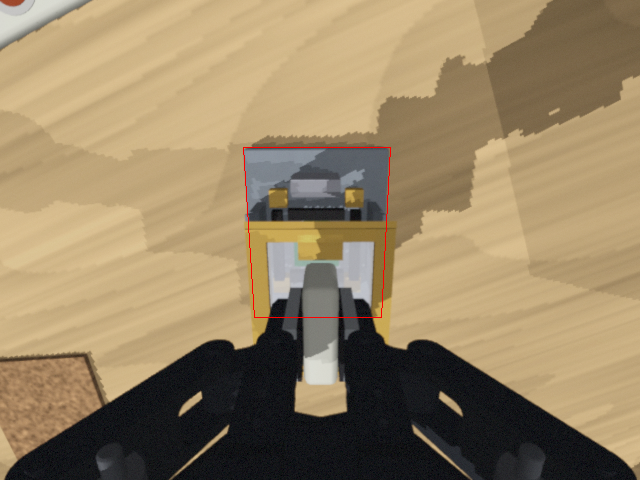

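The red outline predicted from the cell estimate fits the cell in view (247–390, 148), and the cover lies over it with its far edge centred. Fine correction and descent to just above the guides.

servo_tool(targets=[[-1,[0.0015,0.002,-0.01],0],[-1,[0,0,-0.02],0],[-1,[0,0,-0.015],0],[-1,[0,0,0],0],[-1,[0,0,0],0],[-1,[0,0,0],0]])

```text
time: 8.75
eef_pos: [0.5387, -0.1104, 0.0739]
ee_rot: [0.982, -0.191, 0.0, -0.0]
force: [0.3, -0.0, -1.3]
grip_width: 0.0134
finger_force: 19.7
```

```bash
python3 - <<'E'
from h import *
for i in range(4):
    p,T,s=wrist(); q=s["eef_pos"]; print(s["time"],q.round(4) if hasattr(q,'round') else q,np.round(s["force"],1))
E
```

```text
8.75 [ 0.5387 -0.1104  0.0739] [ 0.3 -0.  -1.3]
8.8 [ 0.5387 -0.1105  0.0739] [ 0.3 -0.5 -1.9]
8.85 [ 0.5387 -0.1106  0.074 ] [-0.6  1.  -1. ]
8.9 [ 0.5386 -0.1106  0.0739] [ 0.5 -1.1 -1.7]
```

servo_tool(targets=[[-1,[-0.001,-0.0017,0],0],[-1,[0,0,0],0],[-1,[0,0,-0.004],0],[-1,[0,0,-0.004],0],[-1,[0,0,-0.004],0],[-1,[0,0,0],0],[-1,[0,0,0],0]])

```text
time: 9.65
eef_pos: [0.5373, -0.1122, 0.0611]
ee_rot: [0.982, -0.191, -0.0, -0.0]
force: [-0.4, 0.3, -1.4]
grip_width: 0.014
finger_force: 19.7
```

servo_tool(targets=[[-1,[0,0,-0.002],0],[-1,[0,0,-0.002],0],[-1,[0,0,-0.002],0],[-1,[0,0,0],0],[-1,[0,0,0],0]])

```text
time: 10.15
eef_pos: [0.5374, -0.1123, 0.0553]
ee_rot: [0.982, -0.191, 0.0, -0.0]
force: [1.8, -0.5, -1.8]
grip_width: 0.0134
finger_force: 19.7
```

servo_tool(targets=[[-1,[0,0,-0.001],0],[-1,[0,0,-0.001],0],[-1,[0,0,-0.001],0],[-1,[0,0,0],0]])

```text
time: 10.55
eef_pos: [0.5374, -0.1122, 0.0523]
ee_rot: [0.982, -0.191, 0.0, -0.0]
force: [0.2, 0.1, 2.2]
grip_width: 0.0136
finger_force: 20.3
```

servo_tool(targets=[[-1,[0,0,-0.001],0],[-1,[0,0,-0.001],0],[-1,[0,0,-0.001],0],[-1,[0,0,0],0]])

```text
time: 10.95
eef_pos: [0.5374, -0.1123, 0.0493]
ee_rot: [0.982, -0.191, 0.0, -0.0]
force: [0.4, 1.2, 3.9]
grip_width: 0.0135
finger_force: 20.6
```

servo_tool(targets=[[-1,[0,0,-0.001],0],[-1,[0,0,-0.001],0],[-1,[0,0,0],0]])

```text
time: 11.25
eef_pos: [0.5375, -0.1123, 0.0474]
ee_rot: [0.982, -0.191, 0.0, -0.0]
force: [-0.4, -0.4, 5.9]
grip_width: 0.0138
finger_force: 20.8
```

servo_tool(targets=[[-1,[0,0,-0.001],0],[-1,[0,0,0],0]])

```text
time: 11.45
eef_pos: [0.5376, -0.1123, 0.0464]
ee_rot: [0.982, -0.191, 0.0, -0.0]
force: [0.9, 0.5, 6.4]
grip_width: 0.0138
finger_force: 21.0
```

servo_tool(targets=[[-1,[0,0,-0.001],0],[-1,[0,0,0],0]])

```text
time: 11.65
eef_pos: [0.5372, -0.1122, 0.0449]
ee_rot: [0.982, -0.191, -0.0, -0.0]
force: [1.9, -0.7, -2.7]
grip_width: 0.0136
finger_force: 22.8
```

Sudden drop at TCP z 0.045 (underside ≈ 0.032), as expected for the snap. Press on, watching force and grip.

servo_tool(targets=[[-1,[0,0,0],0],[-1,[0,0,0],0],[-1,[0,0,0],0]])

```text
time: 11.95
eef_pos: [0.5372, -0.1122, 0.045]
ee_rot: [0.982, -0.191, -0.0, -0.0]
force: [3.0, 0.6, -9.4]
grip_width: 0.0135
finger_force: 22.0
```

servo_tool(targets=[[-1,[0,0,-0.001],0],[-1,[0,0,0],0],[-1,[0,0,0],0]])

```text
time: 12.25
eef_pos: [0.5373, -0.1122, 0.0445]
ee_rot: [0.982, -0.191, 0.0, 0.0]
force: [0.0, 1.3, 3.6]
grip_width: 0.0137
finger_force: 23.8
```

servo_tool(targets=[[-1,[0,0,-0.001],0],[-1,[0,0,0],0],[-1,[0,0,0],0]])

```text
time: 12.55
eef_pos: [0.5373, -0.1122, 0.0435]
ee_rot: [0.982, -0.191, 0.0, -0.0]
force: [-2.5, 1.7, 6.5]
grip_width: 0.0135
finger_force: 24.1
```

```bash
python3 - <<'E'
from h import *
for i in range(3):
    p,T,s=wrist(); print(s["time"],np.round(s["eef_pos"],4),np.round(s["force"],1),np.round(s["wrist_torque"],2),s["finger_force"],s["grip_width"])
save(p,"w6.png"); t=grab_frame("top"); s2=grab_frame("side")
a=cv2.resize(p["frame"][140:400,200:440],None,fx=2,fy=2,interpolation=2)
b=cv2.resize(s2["frame"][200:270,300:400],None,fx=3,fy=3,interpolation=2)
o=np.zeros((520,790,3),np.uint8); o[:,:480]=a; o[:210,485:785]=b
cv2.imwrite("pics/w6.png",o[:,:,::-1])
E
```

```text
12.55 [ 0.5373 -0.1122  0.0435] [-2.5  1.7  6.5] [ 0.17  0.27 -0.02] 24.140977263450623 0.013497188298714788
12.6 [ 0.5374 -0.1122  0.0435] [-1.7  0.5  6.6] [ 0.25  0.21 -0.05] 24.141103327274323 0.0141391267059555
12.65 [ 0.5373 -0.1122  0.0435] [-0.8  1.6  6.1] [ 0.24  0.19 -0.1 ] 24.141232073307037 0.013433578760980586
```

View pics/w6.png

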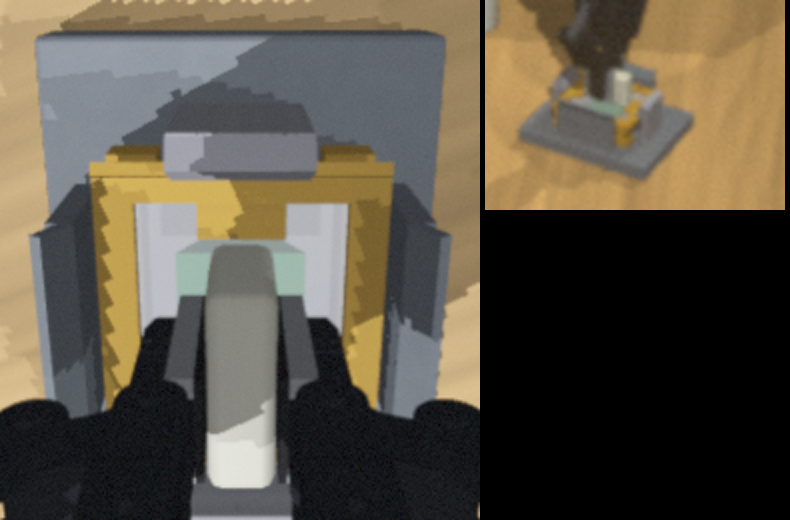

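The far clip overlaps the plate edge (crop 165–315, row 165), the plate sits straight between the guides, and the near clip shows at (240,500). It has snapped. The pad force has crept to 24.1 N, so I'll ease the fingers briefly while staying at the plate, and re-close before pressing harder.

servo_tool(targets=[[-0.64,[0,0,0],0],[-0.62,[0,0,0],0],[-0.62,[0,0,0],0]])

```text
time: 13.1
eef_pos: [0.5371, -0.1123, 0.0431]
ee_rot: [0.982, -0.191, -0.0, -0.0]
force: [0.2, 0.2, -0.0]
grip_width: 0.0161
finger_force: 0.0
```

servo_tool(targets=[[-0.68,[0,0,0],0],[-1,[0,0,0],0],[-1,[0,0,0],0],[-1,[0,0,0],0],[-1,[0,0,0],0]], squeeze=20)

```text
time: 13.6
eef_pos: [0.5372, -0.1122, 0.0432]
ee_rot: [0.982, -0.191, -0.0, -0.0]
force: [-0.1, 0.1, 0.3]
grip_width: 0.0133
finger_force: 22.3
```

servo_tool(targets=[[-1,[0,0,-0.001],0],[-1,[0,0,0],0],[-1,[0,0,0],0]])

```text
time: 13.9
eef_pos: [0.5373, -0.1123, 0.0424]
ee_rot: [0.982, -0.191, -0.0, -0.0]
force: [-1.6, -0.2, 6.2]
grip_width: 0.0137
finger_force: 23.2
```

servo_tool(targets=[[-1,[0,0,-0.001],0],[-1,[0,0,0],0],[-1,[0,0,0],0]])

```text
time: 14.2
eef_pos: [0.5373, -0.1122, 0.0415]
ee_rot: [0.982, -0.191, 0.0, 0.0]
force: [-2.5, 1.4, 7.2]
grip_width: 0.0138
finger_force: 23.4
```

servo_tool(targets=[[-1,[0,0,-0.0007],0],[-1,[0,0,0],0],[-1,[0,0,0],0]])

```text
time: 14.5
eef_pos: [0.5374, -0.1123, 0.0408]
ee_rot: [0.982, -0.191, 0.0, 0.0]
force: [-3.5, 0.2, 8.2]
grip_width: 0.0135
finger_force: 23.6
```

servo_tool(targets=[[-1,[0,0,-0.0007],0],[-1,[0,0,0],0],[-1,[0,0,0],0]])

```text
time: 14.8
eef_pos: [0.5374, -0.1123, 0.0402]
ee_rot: [0.982, -0.191, 0.0, 0.0]
force: [-3.3, 1.4, 9.3]
grip_width: 0.0139
finger_force: 23.7
```

servo_tool(targets=[[-1,[0,0,-0.0006],0],[-1,[0,0,0],0],[-1,[0,0,0],0]])

```text
time: 15.1
eef_pos: [0.5374, -0.1122, 0.0397]
ee_rot: [0.982, -0.191, 0.0, 0.0]
force: [-3.1, -0.0, 10.8]
grip_width: 0.0135
finger_force: 23.9
```

```bash
python3 - <<'E'
from h import *
for i in range(4):
    p,T,s=wrist(); print(s["time"],np.round(s["eef_pos"],4),np.round(s["force"],1),np.round(s["wrist_torque"],2),s["finger_force"],s["grip_width"])
E
```

```text
15.1 [ 0.5374 -0.1122  0.0397] [-3.1 -0.  10.8] [ 0.26  1.06 -0.08] 23.88849377632141 0.01349926505524026
15.15 [ 0.5374 -0.1123  0.0397] [-3.6  1.1 11.4] [ 0.32  1.   -0.09] 23.887165188789368 0.013681507445109684
15.2 [ 0.5374 -0.1123  0.0397] [-3.3  0.8 11.1] [ 0.22  1.   -0.05] 23.8875550031662 0.013482889869469368
15.25 [ 0.5374 -0.1123  0.0397] [-3.7  1.6 12. ] [ 0.28  1.03 -0.08] 23.88791799545288 0.013704609850995355
```

```bash
python3 - <<'E'
from h import *
p,T,s=wrist(); t=grab_frame("top"); d=grab_frame("side")
print(np.array(sense()["force"]).round(1))
o=np.zeros((600,800,3),np.uint8)
o[:600,:400]=cv2.resize(p["frame"][180:420,240:400],(400,600),interpolation=2)
def crop(q,h):
    u=proj(q,np.array(q["pose"]),[[.5378,-.1119,.03]])[0].astype(int)
    return cv2.resize(q["frame"][u[1]-h:u[1]+h,u[0]-h*4//3:u[0]+h*4//3],(400,300),interpolation=2)
o[:300,400:]=crop(d,30); o[300:,400:]=crop(t,30)
cv2.imwrite("pics/w7.png",o[:,:,::-1])
E
```

```text
[-4.2  1.2 10.8]
```

View pics/w7.png

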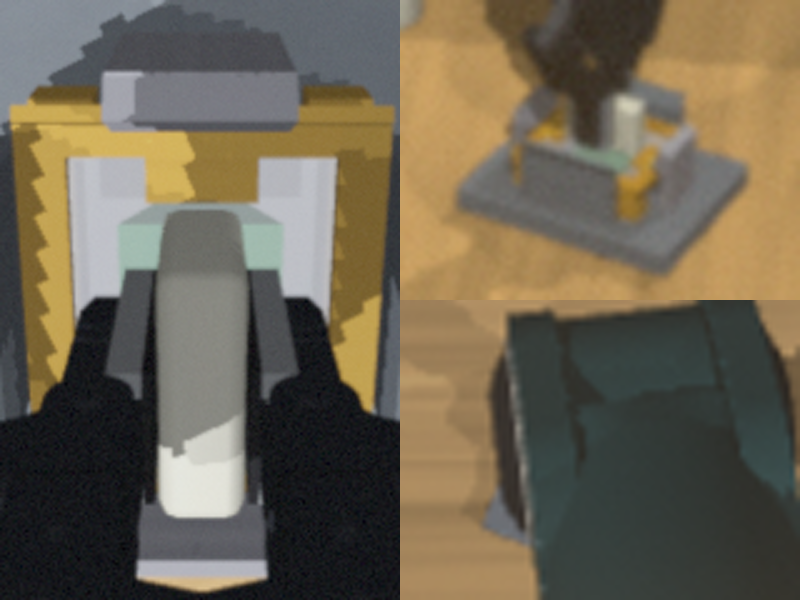

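```bash
python3 - <<'E'
from h import *
p,T,s=wrist(); save(p,"w8.png")
a=np.radians(-22); C=np.array([[np.cos(a),-np.sin(a)],[np.sin(a),np.cos(a)]])
def inv(uv,z,T=T,p=p): return ((pix2plane(p,uv,z,T)[:,:2]-[.5378,-.1119])@C*1000).round(1)
# strips along the grip's centre column, now
col=p["frame"][:,316:326].mean(1).round().astype(int)
for r in range(376,424): print(r,col[r].tolist(),[inv([[321,r]],z)[0][0] for z in(.016,.04,.05)])
# rest-state picture w2: same for both clips
T2=np.eye(4); c=-22.342*np.pi/180
x=np.array([.924932,-.380133,0]); z=np.array([0,0,-1.]); y=np.cross(z,x)
T2[:3,:3]=np.c_[x,y,z]; T2[:3,3]=[.51994,-.11628,.22195]; T2=T2@np.array(p["tool_from_camera"])
im=cv2.imread("pics/w2.png")[:,:,::-1]; w=im[:,305:315].mean(1).round().astype(int)
print("w2")
for r in list(range(140,165))+list(range(228,256)): print(r,w[r].tolist(),[inv([[310,r]],z,T2)[0][0] for z in(.016,.04,.05)])
print("far now")
for r in range(190,240,2): print(r,p["frame"][r,300:310].mean(0).round().tolist(),[inv([[321,r]],z)[0][0] for z in(.016,.04,.05)])
E
```

```text
376 [228, 228, 219] [np.float64(-57.6), np.float64(-38.0), np.float64(-29.8)]
377 [227, 228, 218] [np.float64(-58.2), np.float64(-38.6), np.float64(-30.3)]
378 [227, 228, 218] [np.float64(-58.9), np.float64(-39.1), np.float64(-30.9)]
379 [228, 228, 219] [np.float64(-59.6), np.float64(-39.7), np.float64(-31.5)]
380 [228, 228, 219] [np.float64(-60.3), np.float64(-40.3), np.float64(-32.0)]
381 [227, 228, 218] [np.float64(-61.1), np.float64(-40.9), np.float64(-32.6)]
382 [228, 228, 219] [np.float64(-61.8), np.float64(-41.6), np.float64(-33.1)]
383 [227, 228, 219] [np.float64(-62.5), np.float64(-42.2), np.float64(-33.7)]
384 [226, 226, 217] [np.float64(-63.2), np.float64(-42.8), np.float64(-34.3)]
385 [222, 222, 213] [np.float64(-63.9), np.float64(-43.4), np.float64(-34.8)]
386 [208, 208, 200] [np.float64(-64.6), np.float64(-44.0), np.float64(-35.4)]
387 [122, 123, 123] [np.float64(-65.3), np.float64(-44.6), np.float64(-36.0)]
388 [91, 91, 99] [np.float64(-66.0), np.float64(-45.2), np.float64(-36.5)]
389 [89, 90, 98] [np.float64(-66.7), np.float64(-45.8), np.float64(-37.1)]
390 [92, 92, 9
[... 7859 characters left out ...]
] [np.float64(33.7), np.float64(40.1), np.float64(42.8)]
224 [121.0, 122.0, 130.0] [np.float64(32.7), np.float64(39.3), np.float64(42.0)]
226 [121.0, 123.0, 131.0] [np.float64(31.7), np.float64(38.4), np.float64(41.2)]
228 [107.0, 108.0, 115.0] [np.float64(30.7), np.float64(37.5), np.float64(40.4)]
230 [88.0, 89.0, 95.0] [np.float64(29.6), np.float64(36.6), np.float64(39.5)]
232 [155.0, 134.0, 105.0] [np.float64(28.6), np.float64(35.7), np.float64(38.7)]
234 [212.0, 180.0, 94.0] [np.float64(27.6), np.float64(34.9), np.float64(37.9)]
236 [217.0, 196.0, 107.0] [np.float64(26.5), np.float64(34.0), np.float64(37.1)]
238 [218.0, 200.0, 110.0] [np.float64(25.5), np.float64(33.1), np.float64(36.2)]
```

The composite shows the far clip over the plate edge. Compared with the rest picture, both clips stand at their rest positions (outer edges ≈ ±48 mm), so both have snapped. The push is steady at about 11 N and the pad force at 23.9 N. Handing in.

```bash
python3 -c "
from cell import *
s=sense();print(s['time'],s['force'],s['finger_force']);print(job_done())"
```

```text
15.5 [-4.10815483  0.35254252 11.31319188] 23.888211250305176
the job is handed in; nothing more can be done
None
```

The job is handed in at 15.5 s: the cover appears snapped under both clips (the near clip was partly hidden, so that one is judged from its measured position), with the gripper still on it pressing down at about 11 N and 23.9 N per finger, after one brief release and re-grip following the snap because the pad force had crept to 24.1 N.

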